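Lock the sample stage and start the scan

TASK

Lock the sample stage for a scan: with a fingertip, push its lock lever out of the open position, through the half-lock click in the middle and on to the fully locked stop at the other end, without forcing it hard against the stop. Once it is locked, press the low flat start button on the control box fully down and let go, leaving the taller mushroom-shaped stop button beside it alone. Pick nothing up, and leave everything else where it stands.

Things in the scene. Friction and masses are not known exactly. Their poses are not given: they have to be found in the camera images.
- stage: The sample stage: a fixed grey block 220 x 220 mm, flat aluminium top 50 mm above the table. Origin at the centre of its underside; x to its rear (away from the robot at yaw 0), y to its left, z up. A round disc (radius 46, top at z 62 mm) is centred 56 mm behind the origin; the lock lever sweeps over the front half. Two 10 mm stop pins, top z 62 mm, flank the lever 42 mm from its pivot.
- lever_pivot (a point): The lever's vertical pivot axis, at stage frame (-5, 0, 50) mm, axes as the stage's. A sprung ball clicks over four ridges as the lever turns, at 0.11, 0.5, 0.7 and 1.13 rad, each taking about 5 N at the knob; between them the lever moves with about 1 N and stays where it is left. It drops into half-lock between 0.5 and 0.7, and once past 1.13 it is drawn home to the locked stop and held there.
- lock_lever (a joint): Angle of the lock lever in rad, growing counterclockwise seen from above. 0 = open: the lever points 0.6 rad to the stage's left (+y) of the stage's -x. 0.6 = half-lock detent: it points along the stage's -x. 1.2 = fully locked: 0.6 rad to the stage's right (-y) of -x, against a rigid stop.
- lever_knob: The upright black knob on the lever's end: a cylinder 18 mm in diameter, 50 mm tall, 85 mm from the pivot axis, turning with the lever. Origin at the centre of its underside, 60 mm above the table; top at 110 mm. The flat steel arm from the pivot to it is 12 mm wide, its top 63 mm above the table (65 mm at the hub, radius 13 mm).
- knob_top (a point): Centre of the knob's top, 110 mm above the table.
- control_box: The control box: fixed, dark, 100 (x) x 135 (y) mm, 45 mm tall, with two push buttons on top, to the right or to the left of the stage (the joystick is on the other side). Origin at the centre of its underside, z up. Start button at its y = +35 mm, stop button at y = -35 mm.
- start_button (a joint): Travel of the start button in m: 0 up, 0.006 fully down; sprung, about 5 N to hold it fully down.
- start_top (a point): Centre of the start button's flat top: a low round cap 30 mm in diameter, 9 mm above the box, 54 mm above the table.
- stop_button (a joint): Travel of the stop button in m: 0 up; must stay up.
- stop_top (a point): Centre of the top of the mushroom-shaped stop button: 38 mm in diameter, 32 mm above the box, 77 mm above the table.
- joystick: A fixed joystick box, 100 x 135 x 40 mm, with an upright stick in the middle, its ball top 107 mm above the table. Not needed. Origin at the centre of its underside.
- objective: A loose microscope objective standing on the stage's sample disc: steel, 34 mm in diameter, 36 mm tall, its top 98 mm above the table. Origin at the centre of its underside. Leave it.
- slide_box: A loose white slide box, 60 x 80 x 30 mm, on the table. Origin at the centre of its underside. Leave it.
- weigh_dish: A loose aluminium weighing dish, 64 mm across, 18 mm tall. Origin at the centre of its underside. Leave it.
- jar: A loose amber sample jar, 44 mm in diameter, 60 mm tall. Origin at the centre of its underside. Leave it.
- gauge_block: A loose steel gauge block, 35 x 30 x 12 mm, on the table in front of the stage. Origin at the centre of its underside. Leave it.
- driver: A loose black screwdriver 150 mm long, 26 mm thick, lying on the table. Origin at its middle, on its underside; x along it. Leave it.
Not all that is in view belongs to the job. What is shaped like the control_box but purple is not meant.

How it is judged:
On the way, in this order (a step that is already met when the one before it is completed fails the run):
1. the lock lever is at its fully locked stop (value of joint lock_lever above 1.15 rad), for 0.2 s.
2. the start button is pressed down (value of joint start_button above 0.0045 m), for 0.04 s.
At the end, for the whole second after the job is handed in: The lock lever rests at its second stop (above 1.15 of 1.2 rad), the start button has been pressed down at least 4.5 of its 6 mm after that and is up again, the stop button is up, and the loose things are where they were (within 20 mm; the objective within 15 mm) (value of joint lock_lever above 1.15 rad and velocity of joint lock_lever between -0.05 and 0.05 rad/s and value of joint each of start_button, stop_button below 0.0015 m and distance of objective from where it was at the start of the episode below 0.015 m and distance of each of slide_box, weigh_dish, jar, gauge_block, driver from where it was at the start of the episode below 0.02 m); the robot touches nothing.
It fails at once if the start button is pressed before the lever is fully locked (value of joint start_button above 0.003 m and value of joint lock_lever below 1.12 rad).
It fails at once if the stop button is pressed (value of joint stop_button above 0.003 m).
It fails at once if the lever is forced, with more than 60 N (contact force between any of the fingers, the arm and lever_knob above 60 N).
It fails at once if a loose thing is pushed away or picked up (distance of objective from where it was at the start of the episode above 0.015 m or distance of any of slide_box, weigh_dish, jar, gauge_block, driver from where it was at the start of the episode above 0.02 m).
It also fails if it takes over 42 s, if anything falls off the work surface, if the arm or the gripper's body presses on something with over 40 N, if the wrist force passes 120 N, or if a joint passes its speed limit or range.

ROBOT

A 6-joint arm with a two-finger parallel gripper is mounted at the origin on the work surface. World frame = base frame: x ahead of the robot, y to its left, z up, the work surface at z = 0. Lengths are in m, angles in rad, forces in N, time in s.
With the tool pointing down it reaches from about 0.375 to 0.925 m from the base axis. Payload 5.7 kg.
Tool frame: the origin (TCP) lies midway between the tips of the shut fingers; the grasp point (between the pads) lies 19 mm behind it; z points along the fingers, y is the line along which they close (so a half turn about z gives the same grasp; the last joint's range is limited). The gripper opens to 88 mm and grips with 3 to 60 N. Pads are 20 mm wide; open, the fingers measure 115 mm over their backs; the gripper's body (75 mm by 178 mm) begins 61 mm behind the grasp point.
Start: joints at [-1.383, 0.359, 1.51, -0, 1.272, -0.115], TCP at [0.179, -0.573, 0.223] pointing down, gripper open.
Joint ranges: [-2.97, 2.97], [-1.01, 2.36], [0.21, 2.38], [-0.96, 4.11], [0.2, 2.71], [-2.98, 2.98]. Speed limits (rad/s): [2.39, 2.39, 3.14, 3.14, 3.14, 3.14].

INTERFACE

Orientations are given as a unit quaternion [x, y, z, w].
In Python, from bench import move_ptp, servo_line, goto_joints, move_gripper, sleep, inverse_kinematics, capture, PlanningError, close_job, spot_in, silhouettes, current_clock, current_joint_pos, current_qvel, current_joint_torque, current_position, current_orientation, current_force, current_torque, current_finger_gap, current_grip_force gives the robot as it stands. Calls block until the motion is done:
- move_ptp(position, orientation): joint-space move of the TCP to a pose.
- servo_line(position, orientation=None, rate=0.15, contact_N=None): straight line of the TCP; orientation=None keeps the orientation; rate is the mean speed in m/s. With contact_N (N) it stops when the force on the tool has changed by that much, and returns True; else False.
- goto_joints(angles): joint-space move.
- move_gripper(opening): finger opening in m; the grip force is fixed at half the most; returns when the fingers have stopped.
- sleep(seconds).
- inverse_kinematics(position, orientation): joint angles nearest the present ones, or None.
- capture(name): name is "scene" or "top" or "wrist"; returns a dict with "image" (420x560x3 uint8, blue, green, red), "range_z" (420x560 float32, m along the optical axis (not along the pixel's ray), 0 where there is no reading), "intrinsics" (3x3 intrinsics, pixels), "R" (3x3) and "t" (3): a world point X has camera coordinates R X + t. Camera axes: x right, y down, z forward; pixel columns grow to the right and rows downward; lengths in m; the calibration is good to about 2 mm. The wrist camera is an equidistant fisheye: a pixel r from the principal point sees the ray r / f radians off the axis. A picture is of the moment at which its call begins.
A pose or a line that the arm cannot do raises PlanningError and nothing moves.
- close_job(): hands the job in; it is judged then, once.
Trained networks look in the newest picture that a camera, given by its name, has taken for a name from the list of things; names that differ only in an ending like _2 or _b are one class to them, and where a whole thing is asked for, a point or a joint stands for the part that bears it (a point fixed in the world has none). Each returns a list of dicts, best first, with "conf" (0 to 1); they miss things now and then, are a little off and sometimes report something else, mostly with a low value. They report only what shows in the picture. A call takes as long as a camera call. They do not tell look-alikes from the thing itself.
- spot_in(camera, query): "xy" ([column, row] in pixels, amid what is visible of it).
- silhouettes(camera, query): "region" (420x560 bool, what is visible of it) and "xy" ([column, row] in pixels, amid what is visible of it).
Readings, each from a call of its own:
- current_clock(): time.
- current_joint_pos(): joint angles.
- current_qvel(): joint speeds.
- current_joint_torque(): joint torques, N m.
- current_position(): TCP position.
- current_orientation(): TCP orientation.
- current_force(): force on the tool from outside, world axes, zero at the start.
- current_torque(): the same for the moment, N m.
- current_finger_gap(): finger opening in m.
- current_grip_force(): force on a finger pad.
Only numpy, scipy, OpenCV 4.12 (cv2) and the standard library are available. Lean on these libraries where they do the work, as an engineer would, in place of code of your own. Each camera call takes 0.05 s, during which the arm holds its last target. There are 200 camera calls.

## Working session

There is one attempt and no reset: what is moved stays moved. The work goes in short steps, each a Python script; the robot and the scene stay as the last script left them, time stands still between calls to the robot, and variables do not carry over. Pictures are saved under pics/ and viewed, at most 10 in all, crops included, and the job is handed in when it is done.

```bash
mkdir -p pics; cat > h.py <<'E'
import numpy as np, cv2
from bench import *
def cloud(c):
    K=c["intrinsics"];z=c["range_z"];v,u=np.mgrid[0:z.shape[0],0:z.shape[1]]
    P=np.stack([(u-K[0,2])/K[0,0]*z,(v-K[1,2])/K[1,1]*z,z],-1)
    W=(P-c["t"])@c["R"]; W[z<=0]=np.nan
    return W
E
python3 - <<'E'
from h import *
for n in("scene","top"):
    c=capture(n);np.savez(n+".npz",**c);cv2.imwrite(f"pics/{n}1.png",c["image"])
    W=cloud(c)
    for q in("stage","lever_knob","control_box","start_button","stop_button","joystick","objective","gauge_block","jar","driver","slide_box","weigh_dish"):
        for s in silhouettes(n,q)[:3]:
            w=W[s["region"]]; 
            hi=np.nanpercentile(w[:,2],95); top=w[w[:,2]>hi-.006]
            print(n,q,round(s["conf"],2),np.round(s["xy"]),"med",np.nanmedian(w,0).round(3),"topmean",np.nanmean(top,0).round(3))
print(current_clock())
E
```

```text
scene stage 0.48 [308. 187.] med [0.493 0.289 0.045] topmean [0.481 0.276 0.076]
scene lever_knob 0.7 [249. 230.] med [0.544 0.024 0.066] topmean [0.526 0.044 0.11 ]
scene control_box 0.8 [345. 142.] med [0.343 0.596 0.045] topmean [0.345 0.59  0.078]
scene control_box 0.72 [306. 190.] med [0.493 0.29  0.045] topmean [0.481 0.277 0.077]
scene start_button 0.48 [318. 182.] med [0.477 0.347 0.055] topmean [0.477 0.348 0.055]
scene stop_button 0.61 [301. 187.] med [0.482 0.275 0.076] topmean [0.479 0.278 0.078]
scene stop_button 0.38 [338. 137.] med [0.336 0.589 0.076] topmean [0.333 0.591 0.078]
scene joystick 0.89 [131. 301.] med [ 0.529 -0.332  0.041] topmean [ 0.516 -0.328  0.094]
scene joystick 0.72 [250. 234.] med [0.547 0.016 0.065] topmean [0.526 0.045 0.11 ]
scene joystick 0.6 [253. 257.] med [ 0.65  -0.05   0.088] topmean [ 0.644 -0.047  0.098]
scene objective 0.68 [254. 257.] med [ 0.65  -0.052  0.089] topmean [ 0.645 -0.047  0.098]
scene jar 0.79 [242. 330.] med [ 0.781 -0.177  0.052] topmean [ 0.773 -0.174  0.06 ]
scene jar 0.55 [244. 197.] med [0.346 0.139 0.013] topmean [
[... 1302 characters left out ...]
7]
top joystick 0.94 [433. 217.] med [ 0.508 -0.317  0.04 ] topmean [ 0.508 -0.32   0.077]
top objective 0.57 [336. 175.] med [ 0.638 -0.041  0.09 ] topmean [ 0.64  -0.043  0.097]
top gauge_block 0.6 [374. 277.] med [ 0.362 -0.161  0.011] topmean [ 0.361 -0.161  0.013]
top gauge_block 0.32 [434. 218.] med [ 0.508 -0.316  0.04 ] topmean [ 0.508 -0.32   0.078]
top jar 0.71 [377. 131.] med [ 0.765 -0.165  0.056] topmean [ 0.768 -0.171  0.061]
top driver 0.65 [220. 137.] med [0.761 0.299 0.022] topmean [0.763 0.3   0.025]
top slide_box 0.66 [417. 155.] med [ 0.696 -0.288  0.029] topmean [ 0.697 -0.29   0.031]
top weigh_dish 0.78 [274. 277.] med [0.35  0.136 0.011] topmean [0.351 0.136 0.017]
1.3
```

View pics/top1.png

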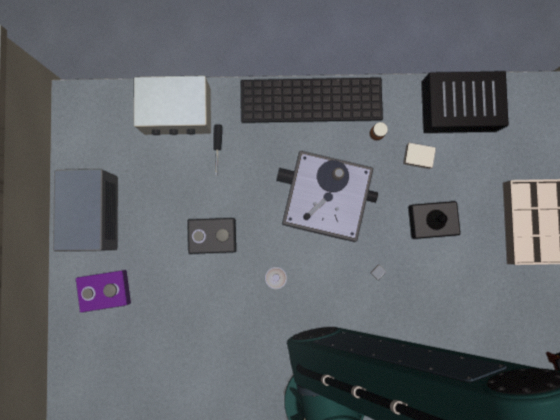

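View pics/scene1.png

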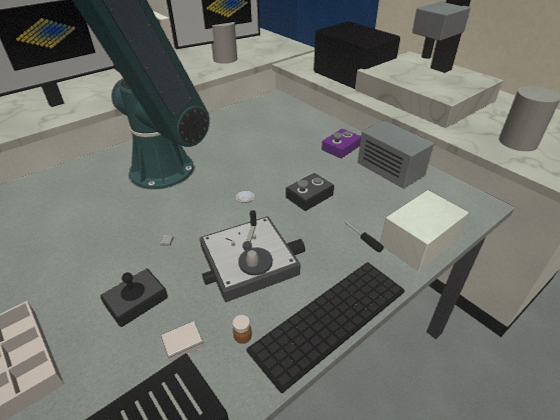

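The top view shows the stage at (326,198) with the knob at (306,216), at its left/open end. The dark box at (212,236) has the flat start button at (198,236) and the mushroom at (222,236).

Possible mix-ups:
- The purple box at (103,290), with buttons at (88,294) and (112,290), is excluded by its colour.
- The joystick ball at (436,218) could pass for the knob.
- The objective at (338,174) could also pass for the knob.
- The stop button at (222,236) could pass for the start button.

I'll use the dark box and its low cap, then fit the poses and check a close crop.

```bash
python3 - <<'E'
from h import *
for n in("top","scene"):
    c=dict(np.load(n+".npz"));W=cloud(c)
    def fit(cx,cy,r,z0,z1):
        m=(abs(W[...,0]-cx)<r)&(abs(W[...,1]-cy)<r)&(W[...,2]>z0)&(W[...,2]<z1)
        return W[m]
    p=fit(.587,-.013,.17,.044,.056)[:,:2]; (x,y),(w,h),a=cv2.minAreaRect((p*1000).astype(np.float32)); print(n,"stage rect",x,y,w,h,a)
    k=fit(.525,.046,.03,.102,.118); print("knob",k.mean(0).round(4),len(k), (k.min(0)+k.max(0))/2)
    o=fit(.64,-.045,.04,.092,.105);print("obj",o.mean(0).round(4),(o.min(0)+o.max(0))/2)
    s=fit(.475,.352,.03,.051,.058);print("start",s.mean(0).round(4),(s.min(0)+s.max(0))/2,len(s))
    s=fit(.475,.282,.03,.07,.082);print("stop",s.mean(0).round(4),(s.min(0)+s.max(0))/2)
im=cv2.imread("pics/top1.png")[140:265,180:390];cv2.imwrite("pics/crop.png",cv2.resize(im,None,fx=3.6,fy=3.6,interpolation=cv2.INTER_CUBIC))
E
```

```text
top stage rect 616.8995361328125 -14.581024169921875 285.4717102050781 309.61151123046875 83.35550689697266
knob [0.5224 0.048  0.1083] 34 [0.52280316 0.0477458  0.10995664]
obj [ 0.6405 -0.043   0.0966] [ 0.64103006 -0.04312849  0.09744374]
start [0.4747 0.3519 0.054 ] [0.47177098 0.34745667 0.05437483] 70
stop [0.4753 0.2824 0.0757] [0.47590908 0.28194669 0.07629355]
scene stage rect 587.6984252929688 -10.916015625 290.9084167480469 221.3275909423828 75.74427795410156
knob [0.5261 0.0446 0.1091] 31 [0.52501343 0.04510431 0.10753063]
obj [ 0.6445 -0.0471  0.0971] [ 0.64365056 -0.04699143  0.09662124]
start [0.4775 0.3493 0.0549] [0.47696288 0.35003798 0.05439486] 44
stop [0.481  0.2768 0.0767] [0.48024341 0.27841667 0.0761675 ]
```

View pics/crop.png

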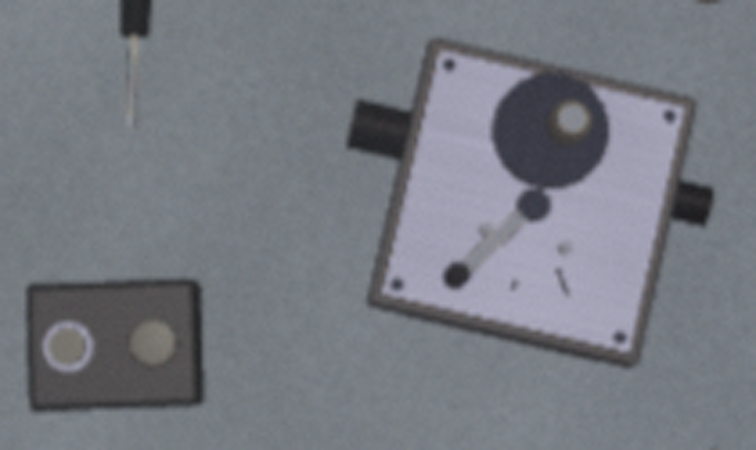

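The crop confirms the choice: the knob is at crop (456,275), the hub at (533,206), the flat start cap with its white ring at (67,346) and the mushroom at (153,342). Next I'll compute the pivot and yaw and check reachability.

```bash
cat >> h.py <<'E'
from scipy.spatial.transform import Rotation as Ro
def ray(c,u,v,z):
    d=np.linalg.inv(c["intrinsics"])@[u,v,1]; d=c["R"].T@d; o=-c["R"].T@c["t"]
    return o+d*(z-o[2])/d[2]
def down(a):  # tool pointing down, tool x at heading a
    return (Ro.from_euler("z",a)*Ro.from_euler("x",np.pi)).as_quat()
E
python3 - <<'E'
from h import *
c=dict(np.load("top.npz"))
f=lambda a,b,z:ray(c,180+(a+.5)/3.6-.5,140+(b+.5)/3.6-.5,z)
C=np.array([f(*p,.05) for p in((435,42),(692,102),(633,362),(372,302))])[:,:2]
print("sides",[np.linalg.norm(C[i]-C[i-1]).round(4) for i in range(4)])
xa=(C[0]+C[1]-C[2]-C[3]);yaw=np.arctan2(xa[1],xa[0]); ya=C[0]+C[3]-C[1]-C[2];yaw2=np.arctan2(-ya[0],ya[1])
ctr=C.mean(0);yaw=(yaw+yaw2)/2;print("centre",ctr,yaw,yaw2)
piv=ctr-.005*np.array([np.cos(yaw),np.sin(yaw)]);hub=f(533,206,.065)[:2];kn=f(456,275,.11)[:2]
d=kn-hub;print("piv",piv,"hub",hub,"knob",kn,np.hypot(*d),"lever phi",np.arctan2(d[1],d[0]),"exp",np.pi-.6+yaw)
print("start",f(67,346,.054),"stop",f(153,342,.077))
piv=(piv+hub)/2
for flip in(0,np.pi):
  for th in(-.2,0,.6,1.25):
    ph=np.pi-.6+yaw+th;p=np.r_[piv+.085*np.array([np.cos(ph),np.sin(ph)]),.08]
    q=inverse_kinematics(p,down(ph+np.pi/2+flip));print(flip,th,None if q is None else np.round(q,2))
print(Ro.from_quat(current_orientation()).as_matrix().round(2).tolist())
E
```

```text
sides [np.float64(0.2131), np.float64(0.2095), np.float64(0.2119), np.float64(0.2104)]
centre [ 0.58327473 -0.01773544] -0.2503865736936678 -0.2465972359052575
piv [ 0.57843064 -0.01649655] hub [ 0.57812156 -0.0160065 ] knob [0.52261749 0.0483252 ] 0.08496628944080199 lever phi 2.2826628324108342 exp 2.291206079896125
start [0.4753392  0.35095552 0.054     ] stop [0.47680606 0.28103889 0.077     ]
0 -0.2 [-0.02  0.45  1.79  0.    0.9  -2.11]
0 0 [-0.04  0.43  1.82  0.    0.89 -2.33]
0 0.6 None
0 1.25 [-0.24  0.4   1.87 -0.    0.86  2.51]
3.141592653589793 -0.2 [-0.02  0.45  1.79 -0.    0.9   1.03]
3.141592653589793 0 [-0.04  0.43  1.82 -0.    0.89  0.81]
3.141592653589793 0.6 [-0.13  0.4   1.89 -0.    0.86  0.12]
3.141592653589793 1.25 [-0.24  0.4   1.87  0.    0.86 -0.64]
[[0.95, 0.3, -0.0], [0.3, -0.95, 0.0], [-0.0, -0.0, -1.0]]
```

```bash
cat >> h.py <<'E'
piv=np.array([.5795,-.0172]);yaw=-.25
def pose(th,off,z,r=.085):
    ph=np.pi-.6+yaw+th;e=np.array([np.cos(ph),np.sin(ph)]);t=np.array([-e[1],e[0]])
    return np.r_[piv+r*e+off*t,z],down(ph-np.pi/2)
E
python3 - <<'E'
from h import *
move_gripper(0.0);print("gap",current_finger_gap())
move_ptp(*pose(0,-.036,.2))
print("hit down",servo_line(pose(0,-.036,.077)[0],rate=.12,contact_N=6))
f0=current_force();print(f0,current_position(),current_clock())
for th in np.arange(0,1.01,.1):
    p,q=pose(th,-.019,.077)
    h=servo_line(p,q,rate=.05,contact_N=25)
    print(round(th,2),h,np.round(current_force()-f0,1),current_clock())
    if h: break
c=capture("top");cv2.imwrite("pics/top2.png",cv2.resize(c["image"][140:265,180:390],None,fx=3.6,fy=3.6))
E
```

```text
gap 0.0005214241942762171
hit down False
[ 0.3689927  -0.15372957 -0.10664762] [0.55106054 0.07039213 0.07760114] 6.4417
0.0 False [-0.1  0.5  0.1] 6.9333
0.1 False [0.1 0.7 0.6] 7.2583
0.2 False [-0.5  0.  -0.2] 7.5833
0.3 False [-0.6 -0.   0.7] 7.9083
0.4 False [1.3 0.3 0.7] 8.2333
0.5 False [-0.6  0.7 -0.4] 8.5583
0.6 False [-0.1  0.4  0.2] 8.8833
0.7 False [-0.7  0.9  0.5] 9.2083
0.8 False [-0.7  0.3 -0.6] 9.5333
0.9 False [-0.4  0.3 -0.3] 9.8583
1.0 False [-0.1  0.6  0.3] 10.1833
```

View pics/top2.png

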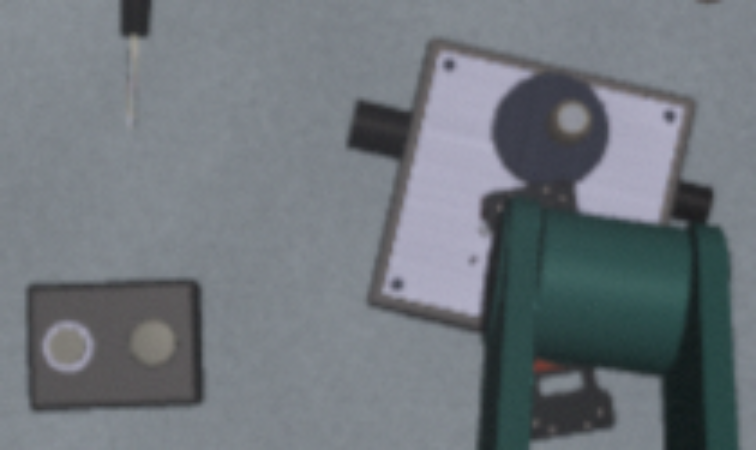

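The knob has left the open spot at (456,275) and is now under the wrist, so the lever is moving with the finger. I'll finish in small, force-guarded steps.

```bash
python3 - <<'E'
from h import *
f0=current_force()
for th in np.arange(1.03,1.27,.03):
    p,q=pose(th,-.019,.077)
    h=servo_line(p,q,rate=.025,contact_N=12)
    f=current_force()-f0
    print(round(th,2),h,np.round(f,1),current_clock())
    if h or np.hypot(*f[:2])>9: break
p=pose(th,-.045,.077)[0]
servo_line(p,rate=.1);p[2]=.2;servo_line(p,rate=.2)
move_ptp(np.array([.4753+.001,.351-.001,.13]),down(0))
c=capture("top");cv2.imwrite("pics/top3.png",cv2.resize(c["image"][140:265,180:390],None,fx=3.6,fy=3.6))
W=cloud(c);m=(abs(W[...,0]-.52)<.06)&(abs(W[...,1]+.04)<.08)&(W[...,2]>.102)&(W[...,2]<.118)
k=W[m].mean(0);d=k[:2]-piv;print(k,"theta",(np.arctan2(d[1],d[0])-(np.pi-.6+yaw))%(2*np.pi),current_clock())
E
```

```text
1.03 False [0.6 0.7 0.7] 10.4917
1.06 False [0.1 3.5 2.9] 10.75
1.09 False [ 1.1 -1.5  0.5] 11.0083
1.12 False [-0.2 -1.   0.2] 11.2667
1.15 False [ 1.1 -0.4  0.1] 11.525
1.18 False [ 0.8 -0.8  0.9] 11.7833
1.21 False [0.4 5.1 2.1] 12.0417
1.24 True [-0.   2.2  3. ] 12.25
[ 0.49851663 -0.04467287  0.10855578] theta 1.177057908284338 15.6917
```

View pics/top3.png

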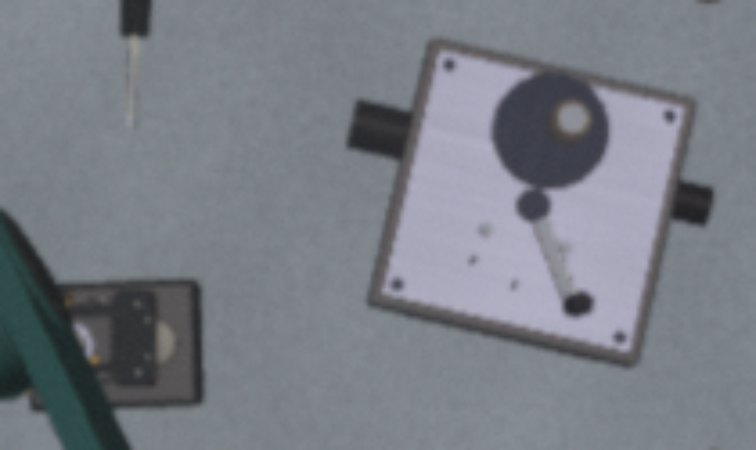

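The lever now lies at the locked end, with the knob at crop (578,303). I felt the ridge, then its release, then the stop, and the angle measures about 1.18. Now I'll press start.

```bash
python3 - <<'E'
from h import *
f0=current_force();p=np.array([.4763,.350,.065])
print(servo_line(p,rate=.1,contact_N=8),current_position())
for z in np.arange(.056,.0435,-.001):
    p[2]=z;h=servo_line(p,rate=.02,contact_N=12);f=current_force()-f0
    print(round(z,3),h,np.round(f,1),current_position()[2].round(4))
    if h or f[2]>14: break
sleep(.15)
p[2]=.2;servo_line(p,rate=.15)
move_ptp(np.array([.42,.15,.3]),down(0));sleep(.2)
c=capture("scene");cv2.imwrite("pics/scene2.png",c["image"])
W=cloud(c)
m=(abs(W[...,0]-.477)<.02)&(abs(W[...,1]-.349)<.02)&(W[...,2]>.049)&(W[...,2]<.06);print(W[m].mean(0),current_clock())
E
```

```text
False [0.47666237 0.35019529 0.06534261]
0.056 False [ 0.2  0.8 -0.9] 0.0559
0.055 False [ 0.3  1.  -1.4] 0.055
0.054 False [0.9 0.  1.2] 0.0541
0.053 False [-0.2  0.4  1.2] 0.0531
0.052 False [0.9 0.2 1.9] 0.0521
0.051 False [0.9 1.  2.6] 0.0511
0.05 False [0.8 1.  2.8] 0.0501
0.049 False [0.7 0.4 2.8] 0.0491
0.048 False [-0.   1.2  6.2] 0.0483
0.047 False [-1.6 -0.4 13.8] 0.0482
0.046 False [-3.1 -2.4 21.3] 0.048
[0.47785646 0.34745774 0.05382112] 22.0833
```

View pics/scene2.png

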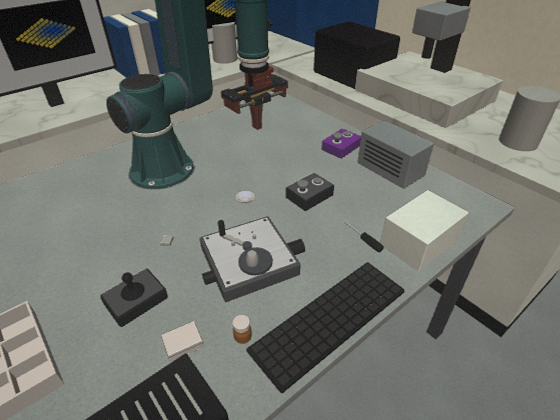

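The scene view shows the lever locked with the knob at (221,228). The start button at (318,182) is back up, having bottomed out at 6 mm, and all the loose things are unmoved. The arm is clear, so I'm handing in.

```bash
python3 -c "
from bench import *
print(close_job())"
```

```text
the job is handed in; nothing more can be done
None
```

I pushed the stage lever through half-lock to the locked stop, then pressed the start button fully down and released it. The stop button and loose items were left alone, and the job is handed in; no verdict was returned.

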